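Hang the seed canister on the spring weighing arm

ROBOT

A 7-joint arm with a two-finger parallel gripper is mounted at the origin on the work surface. World frame = base frame: x ahead of the robot, y to its left, z up, the work surface at z = 0. Lengths are in m, angles in rad, forces in N, time in s.
With the tool pointing down it reaches from about 0.425 to 0.8 m from the base axis. Payload 8.3 kg.
Tool frame: the origin (TCP) lies at the very end of the fingers, on their centre line; the grasp point (between the pads) lies 19 mm behind it; z points along the fingers, y is the line along which they close (so a half turn about z gives the same grasp; the last joint's range is limited). The gripper opens to 85 mm and grips with 20 to 120 N. Pads are 22 mm wide; open, the fingers measure 114 mm over their backs; the gripper's body (76 mm by 85 mm) begins 54 mm behind the grasp point. The pads swing forward as they close: fully open they stand 13 mm farther back than shut.
Start: joints at [-1.383, 0.383, 0.016, 1.37, -0.006, 1.388, -0.046], TCP at [0.155, 0.605, 0.231] pointing down, gripper open.
Joint ranges: [-2.95, 2.95], [-0.25, 2.06], [-1.52, 1.56], [0.18, 2.33], [-1.44, 4.58], [0.02, 2.06], [-3.01, 3.01]. Speed limits (rad/s): [2.39, 2.39, 3.01, 3.01, 3.14, 3.14, 3.14].

INTERFACE

Orientations are given as a rotation vector (axis times angle).
In Python, from cell import status, capture, order, nets gives the robot as it stands. The module is installed in compiled form; this text tells all that it offers.
- The arm moves only by the tool carry_out, never from a script. Its argument "series" is one flat list of numbers, 6 for each row, row after row: the shift along the tool's x, y, z in units of 300 mm (1.0 is 300 mm), then the turn, a rotation vector about the tool's x, y, z in units of 180 degrees (1.0 is 180 degrees). A call has 1 to 20 rows; each row shifts and turns the commanded pose from where the row before left it, along the tool's axes as they then stand; what a row does not reach is not made up. A row lasts 1/12 s, in which the tool goes at most 41.7 mm and 7.16 degrees, less where a joint would pass 70% of its speed; a pose out of reach is approached as far as the arm can. A call with a number of a shift or a turn outside -1 to 1 is refused whole. A call with a gripper value outside its range is refused whole. "claw" is the opening in per cent of the stroke, from 0 (shut) to 100 (fully open), set as the call begins (left out, the last holds). The fingers move at their own pace and stop on an object; "grip_force" is the grip in N (left out, the last holds). Time passes only in rows, so rows that do not move let the fingers close. It gives the time, the measured TCP pose, the force, the opening and the grip force at its end, in the units of the state.
- status.state(): the state, without advancing time (a new reading comes with each control period).
- capture(name): name is "scene" or "top" or "wrist"; returns a dict with "pixels" (384x512x3 uint8, red, green, blue), "depth" (384x512 float32, m along the optical axis (not along the pixel's ray), 0 where there is no reading), "intrinsics" (3x3 intrinsics, pixels), "view" (4x4, takes a point from world to camera coordinates). Camera axes: x right, y up, looking along -z (the intrinsics and any distortion apply to the point x, -y, -z); pixel columns grow to the right and rows downward; lengths in m; the calibration is good to about 2 mm. A picture is of the moment at which its call begins.
- order.close_job(): hands the job in; it is judged then, once.
Trained networks look in a picture, given as the dict that the camera call returned (one of the last four; its "shot" number tells which), for a name from the list of things; names that differ only in an ending like _2 or _b are one class to them, and where a whole thing is asked for, a point or a joint stands for the part that bears it (a point fixed in the world has none). Each returns a list of dicts, best first, with "score" (0 to 1); they miss things now and then, are a little off and sometimes report something else, mostly with a low value. They report only what shows in the picture. A call takes as long as a camera call. They do not tell look-alikes from the thing itself.
- nets.spot_in(picture, thing): "box" ([left, top, right, bottom] in pixels, round what is visible of it).
The state is a dict: "clock": time; "joints": joint angles; "qd": joint speeds; "effort": joint torques, N m; "tool_pos": TCP position; "eef_rot": TCP orientation; "wrist_force": force on the tool from outside, world axes, zero at the start; "ft_torque": the same for the moment, N m; "opening": opening from 0.0 (shut) to 1.0 (fully open); "finger_force": force on a finger pad.
Only numpy, scipy, OpenCV 4.12 (cv2) and the standard library are available. Lean on these libraries where they do the work, as an engineer would, in place of code of your own. Each camera call takes 0.05 s, during which the arm holds its last target. There are 200 camera calls.

TASK

Pick up the blue-lidded seed canister by its wooden grip and hang its wire handle in the hook at the end of the yellow spring-balanced weighing arm. Ease the arm down slowly, a few centimetres a second, with the canister still in hand until the spring carries the whole weight and the arm has settled, and only then let go, so that the arm neither drops nor springs up; don't knock or jam the arm with gripper or canister, and leave the clay pot, seed jar and red tin where they are.

Things in the scene. Friction and masses are not known exactly. Their poses are not given: they have to be found in the camera images.
- canister: Closed aluminium seed canister, 94 mm across, 60 mm high to its blue lid, weight unknown (0.21 to 0.71 kg). A rigid wire handle, 8 mm thick, spans it in its y-z plane with a shallow peak in the middle (falls 4 mm per 10 mm to each side); on the peak a stem with a wooden grip, 188 mm high in all. Origin: centre of underside, z up; x passes through the handle's opening (either way round serves).
- canister_grip (a point): Middle of the wooden grip on the canister: a block 14 mm thick (canister's x), 32 mm wide (y) and 38 mm high, 169 mm above the canister's underside.
- canister_eye (a point): Underside of the peak of the canister's wire handle, 51 mm straight below canister_grip: the point that has to rest in the hook.
- beam: Yellow arm with the hook; origin at the saddle point, x along the arm to the pivot. Unloaded it rests on an upper stop, hook end 0.22 rad above level; it can sink 0.55 rad. A spring of 4 N m/rad holds it up: the hook starts to sink at about 0.7 N, then about 18 mm per further newton, so the canister brings it down some 25 to 115 mm by its weight. Lightly damped: it swings if let go out of balance.
- saddle (a point): Middle of the floor of the steel hook at the arm's end, 255 mm above the bench unloaded; moves with the arm. The slot is 25 mm long along the arm and 14 mm wide, between a rear wall and a front lip, both 21 mm above the floor. Floor 9 mm thick; arm behind it 16 mm high, 14 mm wide. Its x axis runs along the arm to the green fixed post (foot 130 mm square, 222 mm high), whose pivot is 272 mm away.
- clay_pot: Empty terracotta flower pot, 90 mm across, 85 mm high, loose; origin at the centre of its underside. Leave alone.
- seed_jar: Glass seed jar with green cap, 60 mm across, 90 mm high, loose, standing beside the arm; origin at the centre of its underside. Leave alone.
- label_tin: Small closed red tin with a broad paper band and a pale top, 56 mm across, 70 mm high, loose, on the other side of the arm; origin at the centre of its underside. Leave alone.
Things that resemble listed ones, but are neither listed nor needed, are in the scene too. Several things have the shape of the canister; the one meant has the colours described above.

How it is judged:
On the way, in this order (a step that is already met when the one before it is completed fails the run):
1. the canister is held in the fingers, lifted clear of the bench (height (world z) of canister above 0.04 m and contact force between the fingers and canister above 0.5 N), for 0.2 s.
2. the canister, still in the fingers, hangs in the hook and has brought the arm down (height (world z) of saddle below 0.24 m and distance between canister_eye and saddle below 0.02 m and contact force between canister and beam above 1 N and contact force between the fingers and canister above 0.5 N), for 0.2 s.
At the end, for the whole second after the job is handed in: The canister hangs free in the hook: the handle's peak within 20 mm of the hook's floor middle, the hook's floor sunk to below 240 mm above the bench, the canister's underside more than 8 mm off the bench, tilted less than 0.25 rad and at rest (below 0.03 m/s, arm below 0.02 m/s) (distance between canister_eye and saddle below 0.02 m and height (world z) of saddle below 0.24 m and height (world z) of canister above 0.008 m and angle between canister's own z axis and vertical below 0.25 rad and linear speed of canister below 0.03 m/s and linear speed of beam below 0.02 m/s); the robot touches nothing.
It fails at once if the hook end of the arm drops, springs up or is driven faster than 0.07 m/s (linear speed of beam above 0.07 m/s).
It fails at once if the canister is jammed or knocked against the arm with more than 15 N (contact force between canister and beam above 15 N).
It fails at once if the gripper or arm pushes the weighing arm with more than 5 N (contact force between any of the fingers, the arm and beam above 5 N).
It fails at once if the clay pot, seed jar or red tin is moved more than 15 mm (distance of any of clay_pot, seed_jar, label_tin from where it was at the start of the episode above 0.015 m).
It also fails if it takes over 64 s, if anything falls off the work surface, if the arm or the gripper's body presses on something with over 40 N, if the wrist force passes 120 N, or if a joint passes its speed limit or range.

## Working session

There is one attempt and no reset: what is moved stays moved. The work goes in short steps, Python scripts to look and compute and a tool call to move; the robot and the scene stay as the last step left them, time stands still between calls to the robot, and variables do not carry over. Pictures are saved under pics/ and viewed, at most 10 in all, crops included, and the job is handed in when it is done.

Besides the shell and the picture viewer there is one more tool, called by a JSON object that holds its "method" and its "body", one argument or row to a line. carry_out: Moves the arm, as the interface text tells. Shifts and turns lie within -1 to 1; 1 stands for 300 mm of shift or 180 degrees of turn. Its arguments: {"type":"object","properties":{"series":{"type":"array"},"claw":{"type":"number"},"grip_force":{"type":"number"}},"required":["series"]}

```bash
mkdir -p pics; cat > h.py <<'E'
import numpy as np, cv2
from cell import status, capture, order, nets
from scipy.spatial.transform import Rotation as R
def cloud(p):
    K=p["intrinsics"];d=p["depth"];V=np.array(p["view"])
    v,u=np.mgrid[:384,:512]
    c=np.stack([(u-K[0][2])*d/K[0][0],-(v-K[1][2])*d/K[1][1],-d,np.ones_like(d)],-1)
    w=c@np.linalg.inv(V).T
    w=w[...,:3]; w[d==0]=np.nan
    return w
E
python3 - <<'E'
from h import *
ims=[]
for n in ("scene","top"):
    p=capture(n); np.savez(n,**{k:np.array(v) for k,v in p.items()})
    ims.append(p["pixels"])
    w=cloud(p)
    for t in ("canister","canister_grip","beam","saddle","clay_pot","seed_jar","label_tin"):
        for r in nets.spot_in(p,t)[:4]:
            b=[int(x) for x in r["box"]]; m=w[b[1]:b[3]+1,b[0]:b[2]+1]
            print(n,t,round(r["score"],2),b,np.nanmedian(m.reshape(-1,3),0).round(3))
cv2.imwrite("pics/a.png",cv2.resize(ims[0][...,::-1],(800,600)))
cv2.imwrite("pics/b.png",cv2.resize(ims[1][...,::-1],(800,600)))
s=status.state(); print(s["tool_pos"],s["eef_rot"],s["clock"])
E
```

```text
scene canister 0.97 [172, 149, 201, 196] [ 0.479 -0.32   0.037]
scene canister 0.65 [221, 129, 246, 172] [ 0.332 -0.19   0.042]
scene canister 0.6 [148, 180, 179, 224] [ 0.631 -0.326  0.043]
scene canister 0.56 [178, 115, 204, 162] [ 0.306 -0.379  0.009]
scene canister_grip 0.72 [221, 127, 245, 173] [ 0.333 -0.192  0.039]
scene canister_grip 0.65 [173, 151, 199, 192] [ 0.479 -0.32   0.048]
scene canister_grip 0.59 [151, 180, 181, 224] [ 0.63  -0.318  0.052]
scene beam 0.85 [203, 162, 234, 265] [ 0.594 -0.12   0.002]
scene beam 0.39 [173, 150, 197, 192] [ 0.483 -0.324  0.057]
scene saddle 0.61 [199, 165, 240, 263] [ 0.589 -0.118  0.002]
scene clay_pot 0.78 [341, 211, 370, 240] [0.471 0.324 0.042]
scene clay_pot 0.19 [171, 148, 196, 193] [ 0.482 -0.33   0.056]
scene seed_jar 0.86 [259, 219, 278, 251] [0.631 0.062 0.046]
scene label_tin 0.72 [182, 219, 198, 240] [ 0.687 -0.19   0.059]
top canister 0.88 [343, 148, 383, 180] [ 0.627 -0.312  0.059]
top canister 0.78 [299, 251, 333, 284] [ 0.336 -0.18   0.06 ]
top canister 0.67 [344, 200, 379, 234] [ 0.477 -0.308  0.06 ]
top canister 0.63 [359, 253, 401, 285] [ 0.335 -0.356  0.06 ]
top canister_grip 0.97 [344, 147, 382, 180] [ 0.628 -0.312  0.06 ]
top canister_grip 0.86 [297, 252, 334, 286] [ 0.331 -0.179  0.06 ]
top canister_grip 0.75 [359, 252, 401, 286] [ 0.335 -0.357  0.06 ]
top canister_grip 0.68 [343, 199, 385, 228] [ 0.486 -0.311  0.06 ]
top beam 0.6 [266, 76, 287, 181] [ 0.73  -0.064  0.014]
top saddle 0.61 [264, 75, 285, 183] [ 0.728 -0.059  0.015]
top clay_pot 0.71 [127, 192, 157, 222] [0.495 0.324 0.035]
top clay_pot 0.52 [219, 153, 243, 179] [0.616 0.063 0.057]
top seed_jar 0.84 [218, 153, 241, 179] [0.615 0.067 0.061]
top label_tin 0.67 [306, 136, 327, 163] [ 0.672 -0.184  0.041]
[0.15503695 0.60547256 0.23134867] [-3.92787714e-01 -3.11685939e+00 -1.38942202e-04] 0.8
```

View pics/a.png

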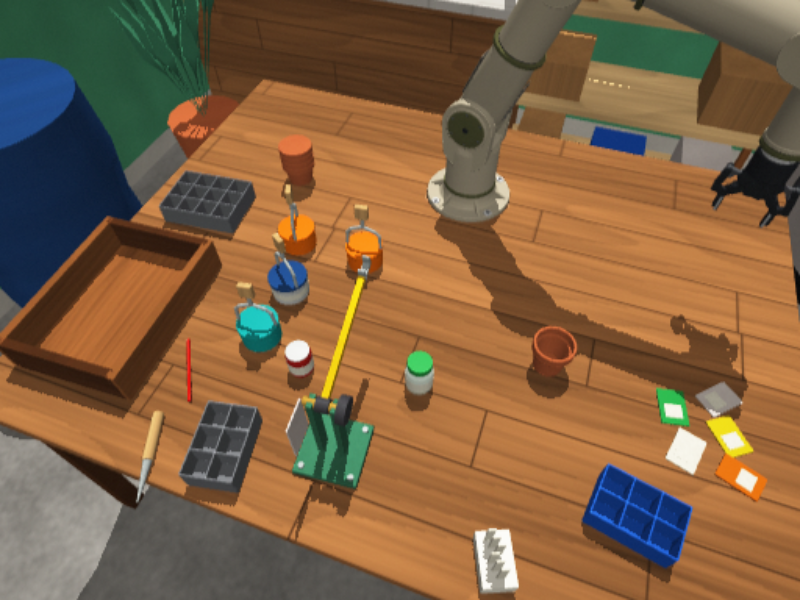

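View pics/b.png

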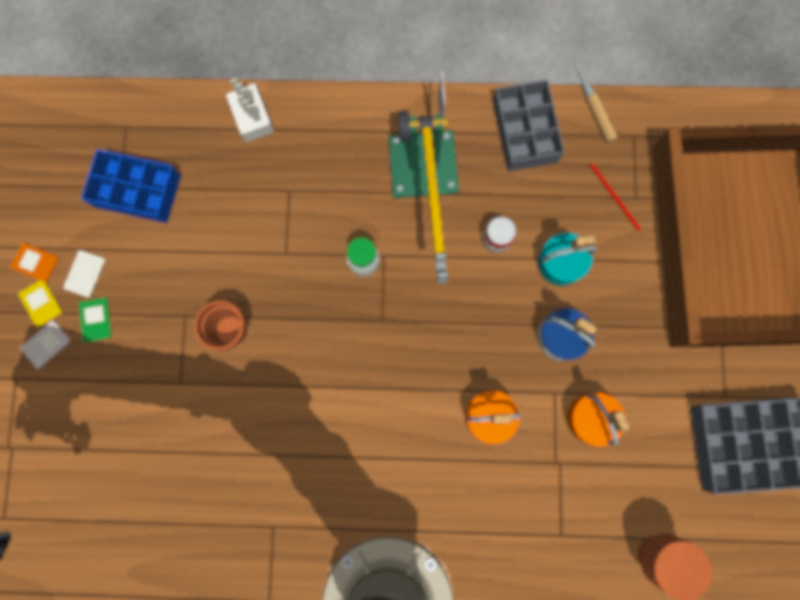

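The pictures show four canister shapes (scene, 800x600): orange (365,245), orange (297,235), blue (288,280) and teal (260,325). Blue (288,280), at about (0.48, -0.31), fits the description because it is the only one with a blue lid. I'll confirm it in a crop and measure.

```bash
python3 - <<'E'
from h import *
ims=[]
for n,(x0,y0,x1,y1) in (("scene",(165,135,245,275)),("top",(260,60,400,240))):
    p=dict(np.load(n+".npz")); w=cloud(p); im=p["pixels"]
    hsv=cv2.cvtColor(im,cv2.COLOR_RGB2HSV); H,S,V=[hsv[...,i].astype(int) for i in range(3)]
    reg=(np.hypot(w[...,0]-.48,w[...,1]+.31)<.1)
    # lid
    m=reg&(abs(w[...,2]-.06)<.004)&(H>100)&(H<130)&(S>120)
    q=w[m]; (cx,cy),r=cv2.minEnclosingCircle(q[:,:2].astype(np.float32)); print(n,"lid",m.sum(),cx,cy,r,q.mean(0))
    m=reg&(w[...,2]>.075); q=w[m]; print("handle pts",len(q))
    for lo,hi in ((.075,.1),(.1,.13),(.13,.148),(.148,.2)):
        a=q[(q[:,2]>lo)&(q[:,2]<hi)]
        if len(a)>2:
            c=np.cov(a[:,:2].T); ev,e=np.linalg.eigh(c); print(lo,len(a),a.mean(0).round(4),a.min(0).round(3),a.max(0).round(3),"dir",np.degrees(np.arctan2(e[1,1],e[0,1])).round(1),np.sqrt(ev))
    # beam
    m=(w[...,2]>.15)&(w[...,0]>.5)&(w[...,0]<.95)&(w[...,1]>-.2)&(w[...,1]<.05)&(H>20)&(H<35)&(S>150)
    q=w[m]; c=q.mean(0); u=np.linalg.svd(q-c)[2][0]; u*=np.sign(u[0]); t=(q-c)@u
    print("beam",m.sum(),c,u,np.degrees(np.arctan2(u[1],u[0])),"ends",c+u*t.min(),c+u*t.max())
    m=(w[...,2]>.22)&(w[...,0]>.5)&(w[...,0]<.95)&(w[...,1]>-.2)&(w[...,1]<.05)&(S<100)&(w[...,0]<.68)
    q=w[m]; print("hook",len(q)); print(np.c_[q,np.argwhere(m)][np.argsort(q[:,0])].round(3)[::max(1,len(q)//25)])
    cr=im[y0:y1,x0:x1,::-1]; ims.append(cv2.resize(cr,(400,600),interpolation=cv2.INTER_CUBIC))
cv2.imwrite("pics/c.png",np.hstack(ims))
E
```

```text
scene lid 302 0.4921548664569855 -0.31308993697166443 0.047116879373788834 [ 0.4931312  -0.3131547   0.06096612]
handle pts 135
0.075 19 [ 0.491  -0.3118  0.0871] [ 0.461 -0.352  0.076] [ 0.515 -0.275  0.098] dir 56.5 [0.00222554 0.04304989]
0.1 39 [ 0.4967 -0.3035  0.116 ] [ 0.473 -0.342  0.1  ] [ 0.514 -0.278  0.129] dir 58.4 [0.00234428 0.02175698]
0.13 6 [ 0.4909 -0.3131  0.1359] [ 0.487 -0.317  0.132] [ 0.493 -0.311  0.14 ] dir 140.7 [0.00163312 0.00310382]
0.148 71 [ 0.4928 -0.3112  0.1771] [ 0.478 -0.331  0.149] [ 0.502 -0.298  0.193] dir 63.2 [0.00422831 0.00983958]
beam 475 [ 0.71320567 -0.05889863  0.22921292] [ 0.97260173  0.08222345 -0.21745157] 4.832277466253301 ends [ 0.58458256 -0.06977239  0.25797011] [ 0.8325836  -0.04880646  0.20252274]
hook 75
[[ 5.47e-01 -7.40e-02  2.62e-01  1.67e+02  2.35e+02]
 [ 5.49e-01 -6.90e-02  2.65e-01  1.67e+02  2.36e+02]
 [ 5.49e-01 -6.90e-02  2.75e-01  1.65e+02  2.36e+02]
 [ 5.50e-01 -7.90e-02  2.63e-01  1.67e+02  2.33e+02]
 [ 5.50e-01 -7.60e-02  2.60e-01  1.68e+02  2.34e+02]
 [ 5.51e-01 -8.10e-02  2.81e-01  1.63e+02  2.32e+02]
 [ 5.52e-
[... 2717 characters left out ...]
 2.84e+02]
 [ 5.70e-01 -7.50e-02  2.57e-01  1.69e+02  2.82e+02]
 [ 5.71e-01 -7.00e-02  2.54e-01  1.69e+02  2.80e+02]
 [ 5.73e-01 -7.00e-02  2.52e-01  1.68e+02  2.80e+02]
 [ 5.74e-01 -7.00e-02  2.61e-01  1.67e+02  2.80e+02]
 [ 5.75e-01 -7.70e-02  2.57e-01  1.67e+02  2.83e+02]
 [ 5.76e-01 -7.20e-02  2.64e-01  1.66e+02  2.81e+02]
 [ 5.77e-01 -7.10e-02  2.71e-01  1.65e+02  2.81e+02]
 [ 5.77e-01 -6.50e-02  2.45e-01  1.67e+02  2.78e+02]
 [ 5.78e-01 -7.60e-02  2.76e-01  1.64e+02  2.83e+02]
 [ 5.79e-01 -6.70e-02  2.71e-01  1.64e+02  2.79e+02]
 [ 5.81e-01 -6.90e-02  2.73e-01  1.63e+02  2.80e+02]
 [ 5.82e-01 -7.40e-02  2.71e-01  1.63e+02  2.82e+02]
 [ 5.87e-01 -7.70e-02  2.59e-01  1.62e+02  2.83e+02]]
```

View pics/c.png

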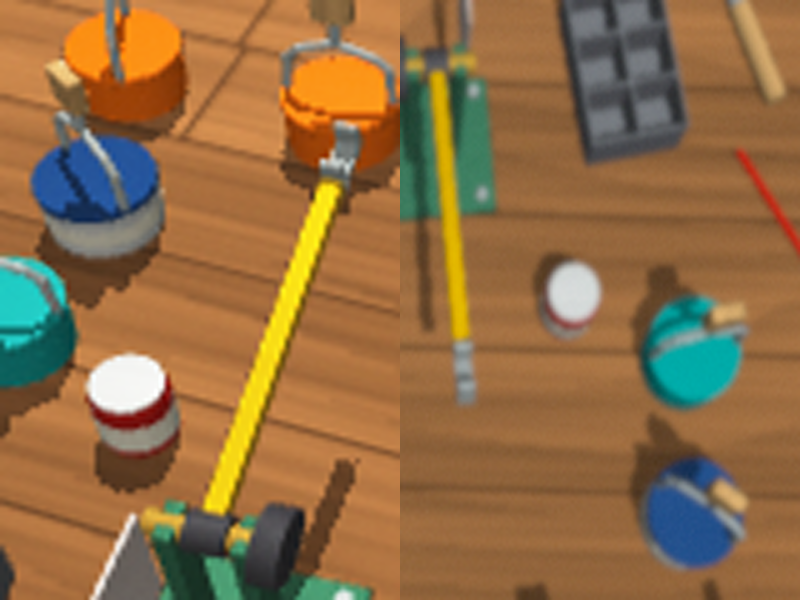

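The crop confirms it: blue lid on an aluminium body, its handle plane at about 57°. I'll swing over to it on an arc above the arm.

{"method": "carry_out", "body": {
  "series": [-0.12, -0.009, -0.04, 0, 0, 0.02, -0.13, -0.009, -0.04, 0, 0, 0.02, -0.13, -0.009, -0.04, 0, 0, 0.02, -0.13, -0.009, -0.04, 0, 0, 0.02, -0.13, -0.009, -0.04, 0, 0, 0.02, -0.13, -0.009, -0.04, 0, 0, 0.02, -0.13, -0.009, -0.04, 0, 0, 0.02, -0.13, -0.009, -0.04, 0, 0, 0.02, -0.13, -0.009, -0.04, 0, 0, 0.02, -0.13, -0.009, -0.04, 0, 0, 0.02, -0.13, -0.009, 0, 0, 0, 0.02, -0.13, -0.009, 0, 0, 0, 0.02, -0.13, -0.009, 0, 0, 0, 0.02, -0.13, -0.009, 0, 0, 0, 0.02, -0.13, -0.009, 0, 0, 0, 0.02, -0.13, -0.009, 0, 0, 0, 0.02, -0.13, -0.009, 0, 0, 0, 0.02, -0.13, -0.009, 0, 0, 0, 0.02],
  "claw": 60
}}

```text
clock: 2.3
tool_pos: [0.5907, 0.1017, 0.3512]
eef_rot: [2.005, 2.418, 0.0]
wrist_force: [1.1, 0.3, 0.2]
opening: 0.597
finger_force: 0.0
```

```bash
cat >> h.py <<'E'
def go(pos,yaw):
    """rows-units needed: yaw = closing axis (tool y) direction, deg"""
    s=status.state(); Rc=R.from_rotvec(s["eef_rot"]); a=np.radians(yaw)
    y=np.array([np.cos(a),np.sin(a),0]); z=np.array([0,0,-1.]); x=np.cross(y,z)
    Rt=R.from_matrix(np.c_[x,y,z])
    d=Rc.inv().apply(np.array(pos)-s["tool_pos"])/.3
    t=(Rc.inv()*Rt).as_rotvec()/np.pi
    print("t",round(s["clock"],2),"pos",np.round(s["tool_pos"],4),"shift",d.round(4),"turn",t.round(4),"F",np.round(s["wrist_force"],2),"open",s["opening"])
E
python3 -c "
from h import *
go([.490,-.3118,.24],-33.3)"
```

```text
t 2.3 pos [0.5907 0.1017 0.3512] shift [-1.2923 -0.5851  0.3706] turn [ 0.     -0.      0.2443] F [1.1  0.27 0.19] open 0.5972778446207975
```

{"method": "carry_out", "body": {
  "series": [-0.125, -0.009, 0, 0, 0, 0.02, -0.125, -0.009, 0, 0, 0, 0.02, -0.125, -0.009, 0, 0, 0, 0.02, -0.125, -0.009, 0, 0, 0, 0.02, -0.125, -0.009, 0, 0, 0, 0.02, -0.125, -0.009, 0, 0, 0, 0.02, -0.125, -0.009, 0, 0, 0, 0.02, -0.125, -0.009, 0, 0, 0, 0.02, -0.125, -0.009, 0, 0, 0, 0.02, -0.125, -0.009, 0, 0, 0, 0.02, -0.125, -0.009, 0, 0, 0, 0.02, -0.07, -0.009, 0, 0, 0, 0.02, 0, 0, 0, 0, 0, 0, 0, 0, 0, 0, 0, 0]
}}

```text
clock: 3.47
tool_pos: [0.4976, -0.3124, 0.3517]
eef_rot: [2.755, 1.51, 0.001]
wrist_force: [0.8, 0.2, 0.1]
opening: 0.602
finger_force: 0.0
```

```bash
python3 - <<'E'
from h import *
go([.490,-.3118,.24],-33.3)
p=capture("wrist"); w=cloud(p); np.savez("w1",**{k:np.array(v) for k,v in p.items()})
cv2.imwrite("pics/d.png",p["pixels"][...,::-1])
reg=(np.hypot(w[...,0]-.49,w[...,1]+.312)<.06)
for lo,hi in ((.055,.065),(.1,.13),(.183,.192)):
    a=w[reg&(w[...,2]>lo)&(w[...,2]<hi)]
    if len(a)>2:
        (c,sz,an)=cv2.minAreaRect(a[:,:2].astype(np.float32)*1000); print(lo,len(a),a.mean(0).round(4),np.round(c,1),np.round(sz,1),an)
E
```

```text
t 3.47 pos [ 0.4976 -0.3124  0.3517] shift [-0.0122 -0.0227  0.3722] turn [ 0.0002 -0.0001  0.0042] F [0.77 0.2  0.09] open 0.6021009924684559
0.055 2731 [ 0.4913 -0.3131  0.0594] [ 489.3 -315. ] [91.4 93.2] 54.73970413208008
0.1 187 [ 0.5029 -0.2944  0.1128] [ 489.3 -315.2] [85.1  7.5] 57.480613708496094
0.183 388 [ 0.4897 -0.3149  0.187 ] [ 489.3 -315.3] [31.6 12.5] 57.4342041015625
```

View pics/d.png

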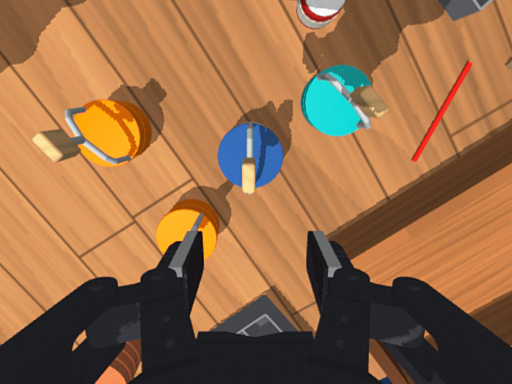

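The wrist view shows the blue lid at (250,155) and its grip at (250,178), with the fingers aligned. The measured grip centre is (0.489, -0.315) at 57.5°. Lower and close.

{"method": "carry_out", "body": {
  "series": [-0.012, -0.009, 0.1, 0, 0, 0, -0.011, -0.009, 0.12, 0, 0, 0, 0, 0, 0.12, 0, 0, 0, 0, 0, 0.1, 0, 0, 0, 0, 0, 0.09, 0, 0, 0, 0, 0, 0.07, 0, 0, 0, 0, 0, 0.04, 0, 0, 0, 0, 0, 0.022, 0, 0, 0, 0, 0, 0, 0, 0, 0, 0, 0, 0, 0, 0, 0]
}}

```text
clock: 4.35
tool_pos: [0.4911, -0.314, 0.1536]
eef_rot: [2.751, 1.515, 0.001]
wrist_force: [0.7, 0.3, -0.1]
opening: 0.601
finger_force: 0.0
```

```bash
python3 -c "
from h import *
go([.4893,-.3153,.153],-32.55)"
```

```text
t 4.35 pos [ 0.4911 -0.314   0.1536] shift [-0.0068 -0.0029  0.002 ] turn [ 0.0003 -0.      0.0014] F [ 0.65  0.35 -0.13] open 0.6005309141254421
```

{"method": "carry_out", "body": {
  "series": [-0.006, -0.003, 0, 0, 0, 0, 0, 0, 0, 0, 0, 0, 0, 0, 0, 0, 0, 0, 0, 0, 0, 0, 0, 0, 0, 0, 0, 0, 0, 0, 0, 0, 0, 0, 0, 0, 0, 0, 0, 0, 0, 0, 0, 0, 0, 0, 0, 0, 0, 0, 0, 0, 0, 0, 0, 0, 0, 0, 0, 0],
  "claw": 0,
  "grip_force": 60
}}

```text
clock: 5.18
tool_pos: [0.4885, -0.3156, 0.1537]
eef_rot: [2.752, 1.513, 0.001]
wrist_force: [-3.4, 1.6, 6.3]
opening: 0.154
finger_force: 59.5
```

```bash
python3 -c "
from h import *
go([.4893,-.3153,.32],-32.55);s=status.state();print(s['finger_force'],s['wrist_force'])"
```

```text
t 5.18 pos [ 0.4885 -0.3156  0.1537] shift [ 0.0026  0.0021 -0.5542] turn [ 0.0003 -0.0001  0.0009] F [-3.4   1.55  6.28] open 0.15377259426619386
59.515469670295715 [-3.39906541  1.55458504  6.27808237]
```

{"method": "carry_out", "body": {
  "series": [0, 0, -0.02, 0, 0, 0, 0, 0, -0.04, 0, 0, 0, 0, 0, -0.06, 0, 0, 0, 0, 0, -0.08, 0, 0, 0, 0, 0, -0.08, 0, 0, 0, 0, 0, -0.08, 0, 0, 0, 0, 0, -0.08, 0, 0, 0, 0, 0, -0.06, 0, 0, 0, 0, 0, -0.04, 0, 0, 0, 0, 0, -0.02, 0, 0, 0, 0, 0, -0.01, 0, 0, 0, 0, 0, 0, 0, 0, 0, 0, 0, 0, 0, 0, 0, 0, 0, 0, 0, 0, 0, 0, 0, 0, 0, 0, 0]
}}

```text
clock: 6.43
tool_pos: [0.4883, -0.3149, 0.3228]
eef_rot: [-2.751, -1.514, 0.002]
wrist_force: [-0.3, 0.2, -6.5]
opening: 0.155
finger_force: 58.8
```

```bash
python3 - <<'E'
from h import *
go([.48,-.08,.322],4.75)
F=[]
for n in ("scene","top","wrist"):
    p=capture(n); np.savez(n+"2",**{k:np.array(v) for k,v in p.items()}); w=cloud(p); F.append(status.state()["wrist_force"])
    t=np.array(status.state()["tool_pos"])
    reg=np.hypot(w[...,0]-t[0],w[...,1]-t[1])<.07
    hsv=cv2.cvtColor(p["pixels"],cv2.COLOR_RGB2HSV); H,S=hsv[...,0],hsv[...,1]
    m=reg&(H>100)&(H<130)&(S>120)&(w[...,2]>.2)
    a=w[m]; print(n,len(a))
    if len(a)>20:
        (c,r)=cv2.minEnclosingCircle(a[:,:2].astype(np.float32)); print("lid z",np.median(a[:,2]),c,r)
        A=np.c_[a[:,:2]-t[:2],np.ones(len(a))]; k=np.abs(a[:,2]-np.median(a[:,2]))<.012; print("plane",np.linalg.lstsq(A[k],a[k,2],rcond=None)[0])
print(np.mean(F,0))
E
```

```text
t 6.43 pos [ 0.4883 -0.3149  0.3228] shift [ 0.6467 -0.4426  0.0031] turn [-5.000e-04 -1.000e-04 -2.062e-01] F [-0.25  0.2  -6.51] open 0.15476269227030276
scene 407
lid z 0.23007758130716927 (0.48915520310401917, -0.31262674927711487) 0.04676583781838417
plane [-0.02450814 -0.0066051   0.22998736]
top 623
lid z 0.23020943368953817 (0.48914796113967896, -0.3066995441913605) 0.04774794355034828
plane [0.00258734 0.0095415  0.22997154]
wrist 7910
lid z 0.2286858123367791 (0.49082398414611816, -0.3163723945617676) 0.04815192148089409
plane [-5.28257004e-03  2.11612296e-05  2.28699303e-01]
[-0.624117    0.47328234 -6.62561571]
```

Held and lifted: lid level at z 0.2295, weight about 6.5 N. Next I carry it to a spot in front of the hook and turn it in line with the arm.

{"method": "carry_out", "body": {
  "series": [0.02, -0.014, 0, 0, 0, 0, 0.04, -0.028, 0, 0, 0, 0, 0.057, -0.042, 0, 0, 0, 0, 0.07, -0.051, 0, 0, 0, 0, 0.07, -0.051, 0, 0, 0, 0, 0.07, -0.051, 0, 0, 0, 0, 0.07, -0.051, 0, 0, 0, 0, 0.07, -0.051, -0.005, 0, 0, 0, 0.063, -0.046, -0.006, 0, 0, 0, 0.05, -0.037, 0, 0, 0, 0, 0.038, -0.028, 0, 0, 0, 0, 0.018, -0.012, 0, 0, 0, 0, 0, 0, 0, 0, 0, -0.01, 0, 0, 0, 0, 0, -0.02, 0, 0, 0, 0, 0, -0.026, 0, 0, 0, 0, 0, -0.03, 0, 0, 0, 0, 0, -0.03, 0, 0, 0, 0, 0, -0.03, 0, 0, 0, 0, 0, -0.03, 0, 0, 0, 0, 0, -0.02]
}}

```text
clock: 8.25
tool_pos: [0.4734, -0.0806, 0.327]
eef_rot: [2.16, 2.281, -0.0]
wrist_force: [0.2, 0.0, -6.4]
opening: 0.154
finger_force: 58.9
```

{"method": "carry_out", "body": {
  "series": [0, 0, 0, 0, 0, -0.01, 0, 0, 0, 0, 0, 0, 0, 0, 0, 0, 0, 0, 0, 0, 0, 0, 0, 0, 0, 0, 0, 0, 0, 0, 0, 0, 0, 0, 0, 0]
}}

```text
clock: 8.75
tool_pos: [0.4736, -0.08, 0.327]
eef_rot: [2.129, 2.31, -0.0]
wrist_force: [0.8, 0.6, -7.0]
opening: 0.155
finger_force: 58.9
```

```bash
cat > look.py <<'E'
from h import *
import sys
tag=sys.argv[1]; ims=[]
for n in ("scene","top","wrist"):
    p=capture(n); np.savez(n+tag,**{k:np.array(v) for k,v in p.items()}); w=cloud(p)
    hsv=cv2.cvtColor(p["pixels"],cv2.COLOR_RGB2HSV); H,S=hsv[...,0],hsv[...,1]
    m=(H>100)&(H<130)&(S>120)&(w[...,2]>.07)&(abs(w[...,1]+.07)<.08)&(abs(w[...,0]-.52)<.12)
    a=w[m]
    if len(a)>20: print(n,"lid",len(a),np.median(a[:,2]).round(4),cv2.minEnclosingCircle(a[:,:2].astype(np.float32)))
    m=(w[...,2]>.12)&(w[...,0]>.57)&(w[...,0]<.86)&(w[...,1]>-.11)&(w[...,1]<-.02)&(H>20)&(H<35)&(S>150); q=w[m]
    if len(q)>50:
        c=q.mean(0); u=np.linalg.svd(q-c)[2][0]; u*=np.sign(u[0]); t=(q-c)@u; print(n,"beam",len(q),"tilt",-np.arcsin(u[2]).round(4),"yaw",np.degrees(np.arctan2(u[1],u[0])).round(2),"end",(c+u*t.min()).round(4))
    m=(w[...,2]>.12)&(w[...,0]>.535)&(w[...,0]<.59)&(w[...,1]>-.09)&(w[...,1]<-.055)&(S<100); q=w[m]
    if len(q): print(n,"hook",len(q),q.min(0).round(4),q.max(0).round(4))
    ims.append(p["pixels"][...,::-1])
a=cv2.resize(ims[0][110:260,150:290],(400,430),interpolation=2)
b=cv2.resize(ims[2],(400,430)); cv2.imwrite("pics/"+tag+".png",np.hstack([a,b]))
s=status.state(); print(s["clock"],s["tool_pos"],s["wrist_force"])
E
python3 look.py e; python3 -c "
from h import *
go([.4725,-.080,.3255],4.75)"
```

```text
scene lid 448 0.2341 ((0.488484650850296, -0.07613714039325714), 0.060962874442338943)
scene beam 462 tilt 0.2183 yaw 4.62 end [ 0.5827 -0.0693  0.2582]
scene hook 89 [ 0.535  -0.0864  0.2445] [ 0.5836 -0.0651  0.4257]
top beam 318 tilt 0.2687 yaw 3.34 end [ 0.6675 -0.0607  0.243 ]
wrist lid 7901 0.2326 ((0.47398775815963745, -0.07990197837352753), 0.046620581299066544)
wrist beam 2167 tilt 0.2241 yaw 5.46 end [ 0.5833 -0.0704  0.2563]
wrist hook 1746 [ 0.542  -0.0842  0.2404] [ 0.5849 -0.066   0.2802]
8.9 [ 0.47357539 -0.07992064  0.32697573] [-0.33108258  0.49648596 -6.05011316]
t 8.9 pos [ 0.4736 -0.0799  0.327 ] shift [ 0.     -0.0036  0.0049] turn [-0.      0.     -0.0003] F [-0.33  0.5  -6.05] open 0.1592988340161123
```

View pics/e.png

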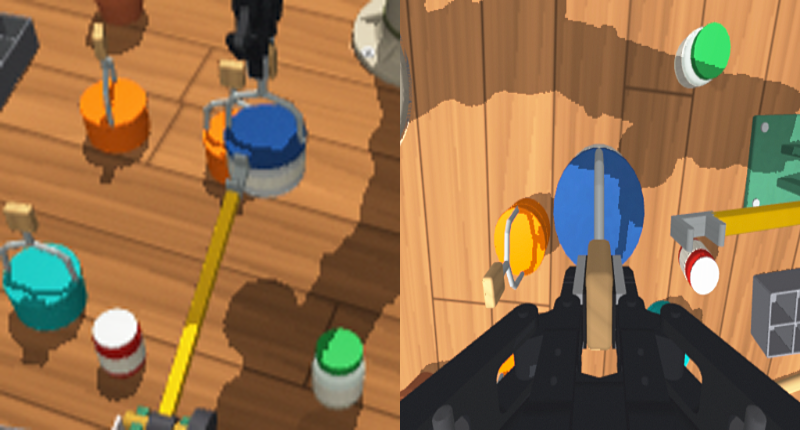

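The scene view shows the canister just in front of the hook (800x430: hook about (235,175)). The wrist view shows the hook clearly at (695,230). I'll measure the slot from the wrist depth.

```bash
python3 - <<'E'
from h import *
p=dict(np.load("wriste.npz")); w=cloud(p)
hsv=cv2.cvtColor(p["pixels"],cv2.COLOR_RGB2HSV); S=hsv[...,1]
m=(w[...,2]>.238)&(w[...,0]>.535)&(w[...,0]<.60)&(w[...,1]>-.09)&(w[...,1]<-.055)
q=w[m]; a=.22; yaw=np.radians(4.75)
d=q-np.array([.5625,-.0725,.255])
fx=d[:,0]*np.cos(yaw)+d[:,1]*np.sin(yaw); ly=-d[:,0]*np.sin(yaw)+d[:,1]*np.cos(yaw)
lx=fx*np.cos(a)-d[:,2]*np.sin(a); lz=fx*np.sin(a)+d[:,2]*np.cos(a)
for lo in range(-24,30,2):
    k=(lx>lo/1e3)&(lx<=(lo+2)/1e3)
    if k.sum()>3: print(lo+1,k.sum(),"z pct",np.percentile(lz[k]*1e3,[3,50,97]).round(1),"y",np.percentile(ly[k]*1e3,[2,98]).round(1))
E
```

```text
-19 449 z pct [-8.4  6.7 19.5] y [-10.    3.9]
-17 125 z pct [-3.8 19.4 21.4] y [-9.8  4.1]
-15 79 z pct [-7.1 19.4 21.2] y [-8.9  4.2]
-13 34 z pct [-7.9 11.3 19.9] y [-8.4  4.2]
-11 13 z pct [-9.4 -3.1  0.2] y [3. 4.]
-9 16 z pct [-8.3 -1.9 -0. ] y [1.7 4.3]
-7 24 z pct [-7.9 -1.   0.2] y [0.9 4.3]
-5 28 z pct [-8.8 -0.5  0.7] y [-0.3  4.2]
-3 21 z pct [-8.  -0.3  0.7] y [-1.1  4.4]
-1 30 z pct [-8.7 -0.7  0.1] y [-2.2  4.4]
1 48 z pct [-7.  -0.5  0.6] y [-8.5  4.3]
3 55 z pct [-7.7 -0.3  0.5] y [-9.5  4.4]
5 54 z pct [-7.6 -0.5  0.5] y [-9.6  4.5]
7 54 z pct [-7.7 -0.4  0.9] y [-8.8  4.4]
9 48 z pct [-5.7 -0.4  0.6] y [-9.2  4.5]
11 155 z pct [-3.5  6.6 18.8] y [-8.9  4.5]
13 360 z pct [-0.9 11.7 20.7] y [-9.4  4.6]
15 85 z pct [-7.5 20.  21.3] y [-9.4  4.7]
17 52 z pct [-7.5 13.9 20.7] y [-8.2  4.7]
19 10 z pct [-8.4 -3.2 14.2] y [4.2 4.6]
21 31 z pct [-7.3  2.5  7.7] y [3.3 4.7]
23 21 z pct [-9.4  1.6  8.6] y [2.4 4.7]
25 28 z pct [-9.2  3.1  7.9] y [2.  4.9]
27 29 z pct [-5.8  6.3  8.6] y [0.8 5. ]
29 53 z pct [-4.2  7.5  8.5] y [-7.8  4.9]
```

Slot found: saddle about (0.5625, -0.075, 0.255), lip top about 0.2795. The wire clears the lip and the lid clears the arm with the eye at about 0.2875. I'll advance with a pause short of the lip.

{"method": "carry_out", "body": {
  "series": [-0.002, 0.01, 0.003, 0, 0, 0, -0.002, 0.02, 0.003, 0, 0, 0, -0.002, 0.025, 0.003, 0, 0, 0, -0.002, 0.03, 0.003, 0, 0, 0, 0, 0.03, 0, 0, 0, 0, 0, 0.03, 0, 0, 0, 0, 0, 0.025, 0, 0, 0, 0, 0, 0.015, 0, 0, 0, 0, 0, 0.01, 0, 0, 0, 0, 0, 0, 0, 0, 0, 0, 0, 0, 0, 0, 0, 0, 0, 0, 0, 0, 0, 0, 0, 0, 0, 0, 0]
}}

```text
invalid input at $.series: expected a multiple of 6 numbers
```

```bash
python3 -c "
from h import *
go([.5645,-.0751,.323],4.75)
p=capture('wrist'); w=cloud(p); hsv=cv2.cvtColor(p['pixels'],cv2.COLOR_RGB2HSV)
m=(hsv[...,0]>100)&(hsv[...,0]<130)&(hsv[...,1]>120)&(w[...,2]>.2); a=w[m]; print(np.median(a[:,2]),cv2.minEnclosingCircle(a[:,:2].astype(np.float32)))"
```

```text
t 8.9 pos [ 0.4736 -0.0799  0.327 ] shift [-0.0088  0.3034  0.0132] turn [-0.      0.     -0.0003] F [-0.33  0.5  -6.05] open 0.1592988340161123
0.23263808955648732 ((0.47404563426971436, -0.07984951883554459), 0.04656318575143814)
```

{"method": "carry_out", "body": {
  "series": [-0.002, 0.01, 0.003, 0, 0, 0, -0.002, 0.02, 0.003, 0, 0, 0, -0.002, 0.025, 0.003, 0, 0, 0, -0.002, 0.03, 0.003, 0, 0, 0, 0, 0.03, 0, 0, 0, 0, 0, 0.03, 0, 0, 0, 0, 0, 0.025, 0, 0, 0, 0, 0, 0.015, 0, 0, 0, 0, 0, 0.01, 0, 0, 0, 0, 0, 0, 0, 0, 0, 0, 0, 0, 0, 0, 0, 0, 0, 0, 0, 0, 0, 0]
}}

```text
clock: 9.95
tool_pos: [0.5318, -0.0777, 0.3235]
eef_rot: [-2.129, -2.31, 0.0]
wrist_force: [0.1, 0.0, -5.6]
opening: 0.154
finger_force: 58.9
```

```bash
python3 -c "
from h import *
go([.5645,-.0751,.323],4.75)
p=capture('wrist'); w=cloud(p); hsv=cv2.cvtColor(p['pixels'],cv2.COLOR_RGB2HSV)
m=(hsv[...,0]>100)&(hsv[...,0]<130)&(hsv[...,1]>120)&(w[...,2]>.2); a=w[m]; print(np.median(a[:,2]),cv2.minEnclosingCircle(a[:,:2].astype(np.float32)))"
```

```text
t 9.95 pos [ 0.5318 -0.0777  0.3235] shift [-0.0003  0.1093  0.0016] turn [-0.     -0.     -0.0003] F [ 0.06  0.02 -5.58] open 0.15397628845504177
0.22911237051307892 ((0.5322806239128113, -0.07754962146282196), 0.04638959839940071)
```

{"method": "carry_out", "body": {
  "series": [0, 0.007, 0, 0, 0, 0, 0, 0.007, 0, 0, 0, 0, 0, 0.007, 0, 0, 0, 0, 0, 0.007, 0, 0, 0, 0, 0, 0.007, 0, 0, 0, 0, 0, 0.007, 0, 0, 0, 0, 0, 0.007, 0, 0, 0, 0, 0, 0.007, 0, 0, 0, 0, 0, 0.007, 0, 0, 0, 0, 0, 0.007, 0, 0, 0, 0, 0, 0.007, 0, 0, 0, 0, 0, 0.007, 0, 0, 0, 0, 0, 0.007, 0, 0, 0, 0, 0, 0.007, 0.002, 0, 0, 0, 0, 0.006, 0.004, 0, 0, 0, 0, 0.004, 0.007, 0, 0, 0, 0, 0, 0.007, 0, 0, 0, 0, 0, 0.007, 0, 0, 0]
}}

```text
clock: 11.5
tool_pos: [0.5643, -0.0748, 0.3149]
eef_rot: [-2.128, -2.311, 0.001]
wrist_force: [0.8, 0.1, -6.5]
opening: 0.155
finger_force: 58.8
```

```bash
python3 look.py f; python3 -c "
from h import *
go([.5635,-.0751,.291],4.75)"
```

```text
scene lid 377 0.222 ((0.5654622912406921, -0.0743589773774147), 0.04650120809674263)
scene beam 460 tilt 0.2159 yaw 4.65 end [ 0.5823 -0.0693  0.2578]
scene hook 543 [ 0.5369 -0.09    0.2207] [ 0.59   -0.0552  0.7221]
top hook 1041 [ 0.535 -0.09   0.706] [ 0.5899 -0.055   0.7239]
wrist lid 5853 0.2203 ((0.5613245964050293, -0.07529677450656891), 0.04923984035849571)
wrist beam 4940 tilt 0.2226 yaw 5.84 end [ 0.5828 -0.0711  0.2568]
wrist hook 21265 [ 0.535  -0.0899  0.2191] [ 0.59   -0.055   0.4123]
11.65 [ 0.56417077 -0.07481685  0.31503029] [ 0.72513697  0.03751691 -6.48637049]
t 11.65 pos [ 0.5642 -0.0748  0.315 ] shift [-0.0008 -0.0023  0.0801] turn [-0.0002 -0.     -0.0002] F [ 0.73  0.04 -6.49] open 0.1566306538840931
```

View pics/f.png

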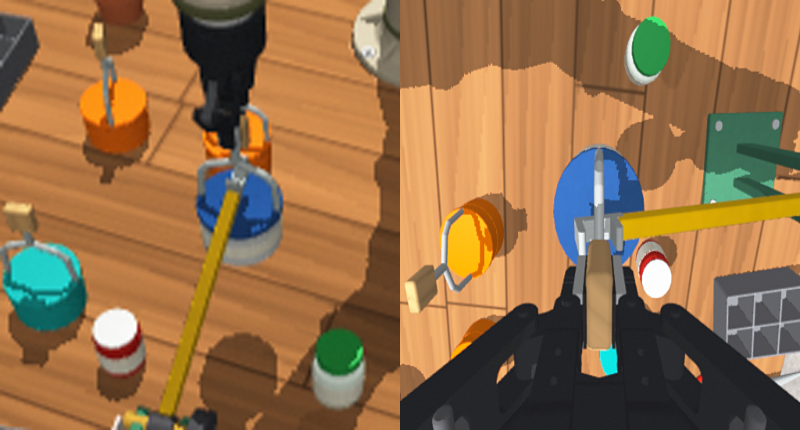

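The wrist view shows the wire between lip and rear wall at (600,225), arm still at its stop. Lowering on at 25 mm/s.

{"method": "carry_out", "body": {
  "series": [0, 0, 0.007, 0, 0, 0, 0, 0, 0.007, 0, 0, 0, 0, 0, 0.007, 0, 0, 0, 0, 0, 0.007, 0, 0, 0, 0, 0, 0.007, 0, 0, 0, 0, -0.001, 0.007, 0, 0, 0, 0, -0.001, 0.007, 0, 0, 0, 0, -0.001, 0.006, 0, 0, 0, 0, -0.001, 0.005, 0, 0, 0, 0, -0.001, 0.004, 0, 0, 0, 0, 0, 0.004, 0, 0, 0, 0, 0, 0.004, 0, 0, 0, 0, -0.001, 0.004, 0, 0, 0, 0, -0.001, 0.005, 0, 0, 0, 0, -0.001, 0.006, 0, 0, 0, 0, -0.001, 0.007, 0, 0, 0, 0, -0.001, 0.007, 0, 0, 0, 0, -0.001, 0.007, 0, 0, 0, 0, 0, 0, 0, 0, 0, 0, 0, 0, 0, 0, 0]
}}

```text
clock: 13.32
tool_pos: [0.561, -0.0751, 0.2827]
eef_rot: [-2.128, -2.311, 0.0]
wrist_force: [-0.5, -0.0, -5.4]
opening: 0.157
finger_force: 59.0
```

```bash
cat > look2.py <<'E'
from h import *
p=capture("scene"); w=cloud(p)
hsv=cv2.cvtColor(p["pixels"],cv2.COLOR_RGB2HSV); H,S=hsv[...,0],hsv[...,1]
m=(w[...,2]>.1)&(w[...,0]>.57)&(w[...,0]<.86)&(w[...,1]>-.11)&(w[...,1]<-.02)&(H>20)&(H<35)&(S>150); q=w[m]
c=q.mean(0); u=np.linalg.svd(q-c)[2][0]; u*=np.sign(u[0]); th=-np.arcsin(u[2])
z=.2547+.272*(np.sin(th)-np.sin(.218)); fx=.272*(np.cos(.22)-np.cos(th))
s=[]
for _ in range(6): capture("wrist"); s.append(status.state()["wrist_force"])
t=status.state()["tool_pos"]
print("tilt",th.round(4),"saddle z",z.round(4),"eye z",round(t[2]-.0357,4),"eye-saddle fwd",((t[0]-.5625)*.9966+(t[1]+.0751)*.083-fx).round(4),"F",np.mean(s,0).round(2),np.std(s,0).round(2),"t",status.state()["clock"])
E
python3 look2.py
```

```text
tilt 0.1762 saddle z 0.2436 eye z 0.2473 eye-saddle fwd 0.001 F [-0.55 -0.41 -5.47] [0.17 0.73 0.46] t 13.6667
```

{"method": "carry_out", "body": {
  "series": [0, 0, 0.003, 0, 0, 0, 0, -0.001, 0.005, 0, 0, 0, 0, -0.001, 0.007, 0, 0, 0, 0, -0.001, 0.007, 0, 0, 0, 0, -0.001, 0.007, 0, 0, 0, 0, -0.001, 0.007, 0, 0, 0, 0, -0.001, 0.007, 0, 0, 0, 0, -0.001, 0.007, 0, 0, 0, 0, -0.001, 0.007, 0, 0, 0, 0, -0.001, 0.007, 0, 0, 0, 0, 0, 0.007, 0, 0, 0, 0, 0, 0.007, 0, 0, 0, 0, 0, 0.007, 0, 0, 0, 0, 0, 0.007, 0, 0, 0, 0, 0, 0.007, 0, 0, 0, 0, 0, 0.007, 0, 0, 0, 0, 0, 0.005, 0, 0, 0, 0, 0, 0.003, 0, 0, 0, 0, 0, 0, 0, 0, 0, 0, 0, 0, 0, 0, 0]
}}

```text
clock: 15.33
tool_pos: [0.5584, -0.0753, 0.2487]
eef_rot: [-2.128, -2.311, 0.0]
wrist_force: [-1.5, -0.7, -2.8]
opening: 0.154
finger_force: 59.3
```

```bash
python3 look2.py
```

```text
tilt 0.0481 saddle z 0.2089 eye z 0.2131 eye-saddle fwd 0.0022 F [-1.3  -0.26 -3.43] [0.31 0.27 0.43] t 15.6833
```

{"method": "carry_out", "body": {
  "series": [0, 0, 0.003, 0, 0, 0, 0, 0, 0.005, 0, 0, 0, 0, 0, 0.007, 0, 0, 0, 0, 0, 0.007, 0, 0, 0, 0, 0, 0.007, 0, 0, 0, 0, 0, 0.007, 0, 0, 0, 0, 0, 0.007, 0, 0, 0, 0, 0, 0.007, 0, 0, 0, 0, 0, 0.007, 0, 0, 0, 0, 0, 0.007, 0, 0, 0, 0, 0, 0.007, 0, 0, 0, 0, 0, 0.007, 0, 0, 0, 0, 0, 0.007, 0, 0, 0, 0, 0, 0.007, 0, 0, 0, 0, 0, 0.007, 0, 0, 0, 0, 0, 0.007, 0, 0, 0, 0, 0, 0.007, 0, 0, 0, 0, 0, 0.005, 0, 0, 0, 0, 0, 0.003, 0, 0, 0, 0, 0, 0, 0, 0, 0]
}}

```text
clock: 17.35
tool_pos: [0.5588, -0.0753, 0.2124]
eef_rot: [2.128, 2.311, 0.001]
wrist_force: [0.8, 0.3, -1.1]
opening: 0.154
finger_force: 59.6
```

```bash
python3 look2.py
```

```text
tilt -0.0859 saddle z 0.1725 eye z 0.1769 eye-saddle fwd 0.0017 F [ 1.65  0.02 -0.91] [0.57 0.21 0.55] t 17.7
```

{"method": "carry_out", "body": {
  "series": [0, 0.001, 0.003, 0, 0, 0, 0, 0.001, 0.005, 0, 0, 0, 0, 0.001, 0.006, 0, 0, 0, 0, 0.001, 0.006, 0, 0, 0, 0, 0.001, 0.006, 0, 0, 0, 0, 0.001, 0.006, 0, 0, 0, 0, 0, 0.004, 0, 0, 0, 0, 0, 0.002, 0, 0, 0, 0, 0, 0, 0, 0, 0, 0, 0, 0, 0, 0, 0, 0, 0, 0, 0, 0, 0]
}}

```text
clock: 18.62
tool_pos: [0.5601, -0.0752, 0.201]
eef_rot: [-2.128, -2.311, 0.0]
wrist_force: [0.3, 0.6, -0.4]
opening: 0.153
finger_force: 59.7
```

```bash
sed -i 's/range(6)/range(14)/' look2.py; python3 look2.py
```

```text
tilt -0.1287 saddle z 0.161 eye z 0.1653 eye-saddle fwd 0.002 F [-0.41 -0.04 -0.74] [0.36 0.5  0.5 ] t 19.3667
```

{"method": "carry_out", "body": {
  "series": [0, 0.001, 0.003, 0, 0, 0, 0, 0, 0.005, 0, 0, 0, 0, 0.001, 0.006, 0, 0, 0, 0, 0, 0.006, 0, 0, 0, 0, 0.001, 0.005, 0, 0, 0, 0, 0, 0.003, 0, 0, 0, 0, 0, 0, 0, 0, 0, 0, 0, 0, 0, 0, 0, 0, 0, 0, 0, 0, 0]
}}

```text
clock: 20.12
tool_pos: [0.5612, -0.0751, 0.1927]
eef_rot: [2.128, 2.311, 0.0]
wrist_force: [0.7, 0.7, 0.5]
opening: 0.157
finger_force: 59.8
```

```bash
sed -i 's/range(14)/range(30)/' look2.py; python3 look2.py
```

```text
tilt -0.1604 saddle z 0.1524 eye z 0.1569 eye-saddle fwd 0.0017 F [0.88 0.45 0.18] [0.6  0.4  0.53] t 21.6667
```

{"method": "carry_out", "body": {
  "series": [0, 0.001, 0, 0, 0, 0, 0, 0.001, 0, 0, 0, 0, 0, 0, 0, 0, 0, 0, 0, 0, 0, 0, 0, 0, 0, 0, 0, 0, 0, 0, 0, 0, 0, 0, 0, 0],
  "grip_force": 20,
  "claw": 0
}}

```text
clock: 22.17
tool_pos: [0.5614, -0.0751, 0.1924]
eef_rot: [-2.128, -2.31, 0.001]
wrist_force: [-1.0, -0.3, -0.6]
opening: 0.154
finger_force: 59.7
```

```bash
python3 look2.py
```

```text
tilt -0.1616 saddle z 0.1521 eye z 0.1568 eye-saddle fwd 0.0021 F [-2.27  0.17 -0.6 ] [0.56 0.44 0.55] t 23.7167
```

{"method": "carry_out", "body": {
  "series": [0, -0.001, 0, 0, 0, 0, 0, -0.0005, 0, 0, 0, 0, 0, 0, 0, 0, 0, 0, 0, 0, 0, 0, 0, 0],
  "grip_force": 20
}}

```text
clock: 24.05
tool_pos: [0.5614, -0.0751, 0.1927]
eef_rot: [2.128, 2.311, 0.0]
wrist_force: [-2.1, 0.7, -0.1]
opening: 0.155
finger_force: 59.7
```

```bash
sed -i 's/range(30)/range(25)/' look2.py; python3 look2.py; python3 -c "
from h import *
print(status.state()['finger_force'])"
```

```text
tilt -0.1588 saddle z 0.1529 eye z 0.1569 eye-saddle fwd 0.002 F [-0.82  0.23 -0.37] [0.64 0.62 0.42] t 25.35
59.79636311531067
```

{"method": "carry_out", "body": {
  "series": [0, 0, 0.002, 0, 0, 0, 0, 0, 0.002, 0, 0, 0, 0, 0, 0.001, 0, 0, 0, 0, 0, 0, 0, 0, 0, 0, 0, 0, 0, 0, 0, 0, 0, 0, 0, 0, 0, 0, 0, 0, 0, 0, 0]
}}

```text
clock: 25.93
tool_pos: [0.5614, -0.075, 0.1912]
eef_rot: [2.128, 2.311, 0.0]
wrist_force: [0.2, 0.1, 0.4]
opening: 0.156
finger_force: 59.8
```

```bash
python3 look2.py; python3 - <<'E'
from h import *
p=capture("scene"); cv2.imwrite("pics/g.png",cv2.resize(p["pixels"][110:260,150:290,::-1],(560,600),interpolation=2))
E
```

```text
tilt -0.1648 saddle z 0.1513 eye z 0.1554 eye-saddle fwd 0.0016 F [1.66 0.51 0.44] [0.68 0.47 0.5 ] t 27.2333
```

View pics/g.png

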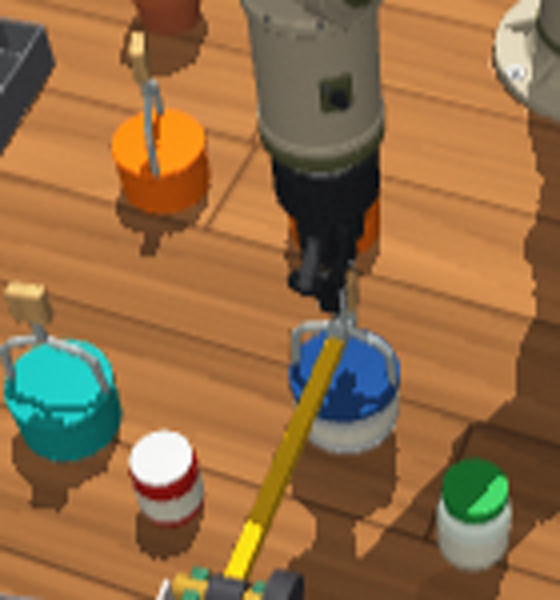

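The view shows the canister hanging from the hook at (345,330), arm just below level, jar and tin untouched. Corrected for the sideways force, the vertical load on the wrist is near zero. I'll relieve the sideways force and let go.

{"method": "carry_out", "body": {
  "series": [0, 0.001, 0, 0, 0, 0, 0, 0, 0, 0, 0, 0, 0, 0, 0, 0, 0, 0, 0, 0, 0, 0, 0, 0, 0, 0, 0, 0, 0, 0, 0, 0, 0, 0, 0, 0]
}}

```text
clock: 27.78
tool_pos: [0.5614, -0.0751, 0.191]
eef_rot: [-2.128, -2.311, 0.0]
wrist_force: [1.9, 0.6, -0.6]
opening: 0.152
finger_force: 59.8
```

{"method": "carry_out", "body": {
  "series": [0, 0, 0, 0, 0, 0, 0, 0, 0, 0, 0, 0, 0, 0, 0, 0, 0, 0, 0, 0, 0, 0, 0, 0, 0, 0, 0, 0, 0, 0, 0, 0, 0, 0, 0, 0, 0, 0, 0, 0, 0, 0, 0, 0, 0, 0, 0, 0],
  "claw": 36
}}

```text
clock: 28.45
tool_pos: [0.5615, -0.0751, 0.1911]
eef_rot: [-2.128, -2.311, 0.0]
wrist_force: [0.3, 0.2, 0.7]
opening: 0.36
finger_force: 0.0
```

```bash
sed -i 's/range(25)/range(2)/' look2.py; python3 look2.py; python3 look2.py; python3 - <<'E'
from h import *
p=capture("wrist"); w=cloud(p); t=np.array(status.state()["tool_pos"]); cv2.imwrite("pics/h.png",p["pixels"][...,::-1])
hsv=cv2.cvtColor(p["pixels"],cv2.COLOR_RGB2HSV); m=(hsv[...,0]>100)&(hsv[...,0]<130)&(hsv[...,1]>120)&(w[...,2]>.07)&(abs(w[...,0]-.56)<.08); a=w[m]; print("lid z",np.median(a[:,2]),cv2.minEnclosingCircle(a[:,:2].astype(np.float32)),status.state()["finger_force"],status.state()["opening"])
E
```

```text
tilt -0.1657 saddle z 0.151 eye z 0.1554 eye-saddle fwd 0.0019 F [ 0.09 -0.47 -0.13] [0.02 0.31 0.45] t 28.6
tilt -0.1657 saddle z 0.151 eye z 0.1554 eye-saddle fwd 0.0019 F [-0.18 -0.33  0.57] [0.32 0.04 0.03] t 28.75
lid z 0.09688703643270932 ((0.5624151825904846, -0.07456286996603012), 0.04634767025709152) 0.0 0.3600574693304349
```

View pics/h.png

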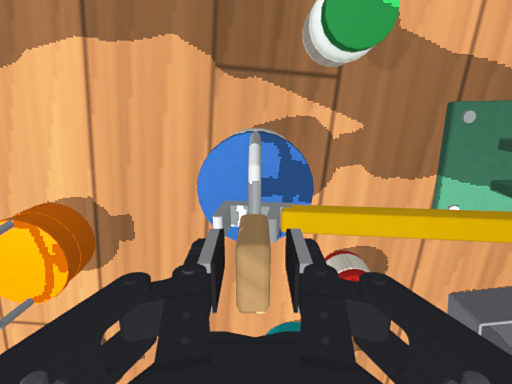

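The fingers are open and clear on both sides of the grip (255,260), and the arm didn't move. Retract straight up.

{"method": "carry_out", "body": {
  "series": [0, 0, -0.01, 0, 0, 0, 0, 0, -0.02, 0, 0, 0, 0, 0, -0.03, 0, 0, 0, 0, 0, -0.04, 0, 0, 0, 0, 0, -0.05, 0, 0, 0, 0, 0, -0.05, 0, 0, 0, 0, 0, -0.05, 0, 0, 0, 0, 0, -0.05, 0, 0, 0, 0, 0, -0.05, 0, 0, 0, 0, 0, -0.03, 0, 0, 0, 0, 0, -0.01, 0, 0, 0, 0, 0, 0, 0, 0, 0, 0, 0, 0, 0, 0, 0, 0, 0, 0, 0, 0, 0]
}}

```text
clock: 29.97
tool_pos: [0.5612, -0.0749, 0.3072]
eef_rot: [-2.127, -2.31, 0.002]
wrist_force: [-0.7, 0.9, 0.5]
opening: 0.358
finger_force: 0.0
```

```bash
python3 look2.py; python3 - <<'E'
from h import *
for _ in range(2):
    p=capture("wrist"); w=cloud(p)
    hsv=cv2.cvtColor(p["pixels"],cv2.COLOR_RGB2HSV); m=(hsv[...,0]>100)&(hsv[...,0]<130)&(hsv[...,1]>120)&(w[...,2]>.07)&(abs(w[...,0]-.56)<.08); a=w[m]
    A=np.c_[a[:,:2]-.5,np.ones(len(a))]; print("lid z",np.median(a[:,2]),cv2.minEnclosingCircle(a[:,:2].astype(np.float32)),"slope",np.linalg.lstsq(A,a[:,2],rcond=None)[0][:2])
E
```

```text
tilt -0.1642 saddle z 0.1514 eye z 0.2716 eye-saddle fwd 0.0017 F [-0.43  0.16 -0.2 ] [0.49 0.13 1.1 ] t 30.1167
lid z 0.096900807757973 ((0.5603306889533997, -0.07596093416213989), 0.04863542690873146) slope [-0.04727816 -0.00587006]
lid z 0.09690803270557852 ((0.5628965497016907, -0.07459559291601181), 0.04639120772480965) slope [-0.03415239  0.00023363]
```

At rest, hanging level with its underside at about 37 mm. Handing in.

```bash
python3 -c "
from cell import order
print(order.close_job())"
```

```text
the job is handed in; nothing more can be done
None
```

The blue-lidded canister hangs free and at rest in the hook of the yellow arm, let go only once the spring carried its weight, and the job is handed in; no verdict was returned.

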